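Push the wax sprue from its tube mould and weigh the waxes

TASK

The wax sprue is still stuck in the tube mould: take the wooden push rod, push the sprue out of the mould's far end so that it drops into the tray with the cast figures, and put the rod back down on the bench. Then carry the tray, level and with all four waxes in it, to the scale and set it down gently and flat on the middle of the weighing plate inside the draught shield, and let go. Do not knock the shield, do not press the plate down on its stop, and leave the tape roll, the cup and the cube mould standing where they are.

Things in the scene. Friction and masses are not known exactly. Their poses are not given: they have to be found in the camera images.
- mould_stand: steel tube mould clamped level in two saddles on a grey base plate, fixed to the bench. Origin on the bench under the tube's middle; x points along the tube, the way the sprue must go out (roughly robot's left to right). Tube x -35 to +35 mm, outside diameter 32 mm; saddles and straps up to 69 mm high, 25 mm to each side; base plate x -38 to +17 mm, 45 mm to each side, 14 mm high with screw heads
- mould_entry (a point): centre of the bore at the entry end of the tube (39 mm flange), where the rod goes in; same axes as the stand. The bore, 22 mm in diameter and open at both ends, runs level 48 mm above the bench
- mould_mouth (a point): centre of the bore at the exit end. This end of the tube overhangs the near end of the tray by about 12 mm, with 12 mm between the tube's underside and the tray's rim: the tray cannot be lifted straight up where it stands, draw it away along the tube first
- sprue: round pale wax bar, 19 mm diameter, 34 mm long, lying near the middle of the bore; x along its length, origin on its underside. Two spring plungers press on it from the sides and hold it with about 3 N
- sprue_center (a point): centre of the sprue
- push_rod: wooden push rod 145 mm long lying on the bench; origin under the middle of its length, x points along it to the tip. Round shaft 12 mm in diameter at x -12.5 to +72.5 mm; behind it a flat-sided grip at x -72.5 to -12.5 mm, 16 mm wide (y), 18 mm high. Axis 9 mm above its underside; 30 g
- rod_grip (a point): middle of the push rod's grip, on its axis, 115 mm behind the tip
- rod_tip (a point): centre of the tip face of the push rod
- bone_stick: bone modelling stick 10 x 165 x 10 mm, tapered at both ends, lying on the bench: not the push rod, not needed
- tray: open shallow aluminium tray 146 mm long (x), 64 mm wide (y), 20 mm high, walls and floor 2.5 mm, about 0.2 kg, standing on the bench below the mould's exit. Origin under the middle of its floor; x points away from the mould. Grip it across its 64 mm width at mid length, where nothing is above or beside it
- figure_a: small pale wax figure lying loose in the tray, 20 x 40 x 17 mm; origin on its underside
- figure_b: smaller wax figure lying loose in the tray, 15 x 30 x 13 mm; origin on its underside
- figure_c: smallest wax figure lying loose in the tray, 12 x 24 x 10 mm; origin on its underside
- scale: white bench scale fixed to the bench, display and keys on its front; origin on the bench under the middle of the plate; x points to its back (away from the display), y to its left. Housing x -128 to +88 mm, y -100 to +100 mm, 46 mm high (keys to 51 mm)
- scale_shield: open-topped draught shield of clear plastic with grey edges round the plate, inside 140 mm (scale's x) by 176 mm (scale's y), centred on the plate, its top edge 95 mm above the bench. The tray fits in with its length along the scale's y
- plate_top (a point): middle of the upper face of the steel weighing plate (128 x 164 mm), 58 mm above the bench when unloaded
- scale_plate (a joint): how far the sprung plate has sunk, 0 unloaded to 0.010 m at its overload stop; 1 N sinks it about 1 mm, the laden tray about 2 to 3 mm
- tape_ring: roll of packing tape standing flat on the bench, 110 mm diameter, 60 mm high; leave it alone
- box_mould: yellow cube mould 105 x 108 x 126 mm standing on the bench; leave it alone
- cup: frosted plastic cup, 64 mm diameter, 74 mm high, standing on the bench; leave it alone

How it is judged:
By the outcome, as a careful person would: the job done as asked, in the order asked, and still so for the second after the job is handed in, with the robot touching nothing.
It also fails if it takes over 67 s, if anything falls off the work surface, if the arm or the gripper's body presses on something with over 40 N, if the wrist force passes 120 N, or if a joint passes its speed limit or range.

ROBOT

A 7-joint arm with a two-finger parallel gripper is mounted at the origin on a cart in front of the work surface, level with it; the furniture and walls round the work are solid. World frame = base frame: x ahead of the robot, y to its left, z up, the work surface at z = 0. Lengths are in m, angles in degrees, forces in N, time in s.
With the tool pointing down it reaches from about 0.35 to 0.9 m from the base axis. Payload 8.1 kg.
Tool frame: the origin (TCP) lies at the very end of the fingers, on their centre line; the grasp point (between the pads) lies 19 mm behind it (grasp_offset is the distance from the TCP to the grasp point, in m); z points along the fingers, y is the line along which they close (so a half turn about z gives the same grasp; the last joint's range is limited). The gripper opens to 92 mm and grips with 3 to 60 N. Pads are 19 mm wide; open, the fingers measure 130 mm over their backs; the gripper's body (75 mm by 190 mm) begins 47 mm behind the grasp point.
Start: joints at [-76.123, 24.895, 1.432, 90.138, -0.665, 64.973, -4.303], TCP at [0.211, 0.588, 0.227] pointing down, gripper open.
Joint ranges: [-149.89, 149.89], [-25.12, 119.58], [-72.63, 75.52], [4.76, 147.25], [-75.54, 255.54], [6.69, 114.76], [-157.13, 157.13]. Speed limits (degrees/s): [127.2, 127.2, 172.46, 172.46, 180, 180, 180].

INTERFACE

Orientations are given as a 3x3 rotation matrix whose columns are the frame's x, y, z axes.
In Python, from plant import observe, get_image, close_job, grasp_offset gives the robot as it stands. The module is installed in compiled form; this text tells all that it offers.
- The arm moves only by the tool servo_tool, never from a script. Its argument "steps" is a list that holds one entry, the list of rows, each a list of 5 numbers: the opening, from -1 (shut) to 1 (fully open), then the shift along the world's x, y, z in m, then the turn about the world's z in degrees. A call has 1 to 5 rows; each row is the pose to reach, as a shift and turn from the pose commanded when the call began; what a row does not reach only later rows make up. A row lasts 1/12 s, in which the tool goes at most 41.7 mm and 7.16 degrees, less where a joint would pass 70% of its speed; a pose out of reach is approached as far as the arm can. A call with a gripper value outside its range is refused whole. The fingers move at their own pace and stop on an object; "newtons" is the grip in N (left out, the last holds). Time passes only in rows, so rows that repeat a pose let the fingers close. It gives the time, the measured TCP pose, the force, the opening and the grip force at its end, in the units of the state.
- observe(): the state, without advancing time (a new reading comes with each control period).
- get_image(name): name is "side" or "top"; returns a dict with "frame" (480x640x3 uint8, red, green, blue), "mtx" (3x3 intrinsics, pixels), "k1" (the pictures are not rectified: a ray, as slopes to the right and down, at radius r is drawn at 1 + k1 r^2 times it, then the intrinsics apply), "rvec" (rotation vector, rad) and "tvec" (3), from world to camera coordinates, as OpenCV has them. Camera axes: x right, y down, z forward; pixel columns grow to the right and rows downward; lengths in m; the calibration is good to about 2 mm. A picture is of the moment at which its call begins. There is no depth.
- close_job(): hands the job in; it is judged then, once.
The state is a dict: "clock": time; "joint_positions": joint angles; "joint_vel": joint speeds; "joint_torque": joint torques, N m; "ee_pos": TCP position; "orientation": TCP orientation; "contact_force": force on the tool from outside, world axes, zero at the start; "torque": the same for the moment, N m; "grip_width": finger opening in m; "gripper_force": force on a finger pad.
Only numpy, scipy, OpenCV 4.12 (cv2) and the standard library are available. Lean on these libraries where they do the work, as an engineer would, in place of code of your own. Each camera call takes 0.05 s, during which the arm holds its last target. There are 200 camera calls.

## Working session

There is one attempt and no reset: what is moved stays moved. The work goes in short steps, Python scripts to look and compute and a tool call to move; the robot and the scene stay as the last step left them, time stands still between calls to the robot, and variables do not carry over. Pictures are saved under pics/ and viewed, at most 10 in all, crops included, and the job is handed in when it is done.

Besides the shell and the picture viewer there is one more tool, called after ">>>" as a command line: name --argument value ..., lists and objects as JSON in quotes. servo_tool: Moves the arm, as the interface text tells. Its arguments: {"type":"object","properties":{"steps":{"type":"array","items":{"type":"array","items":{"type":"array","items":{"type":"number"}}}},"newtons":{"type":"number"}},"required":["steps"]}

```bash
mkdir -p pics; cat > h.py <<'E'
import numpy as np, cv2
from plant import observe,get_image,close_job,grasp_offset
def shot(n,f):
    d=get_image(n); cv2.imwrite('pics/'+f+'.png',d['frame'][:,:,::-1]); np.savez('pics/'+f+'.npz',**{k:d[k] for k in('frame','mtx','k1','rvec','tvec')}); return d
def ray(d,uv):
    K=np.array(d['mtx']);R=cv2.Rodrigues(np.array(d['rvec'],float))[0];t=np.array(d['tvec'],float).ravel();k=float(d['k1'])
    p=cv2.undistortPoints(np.array([[uv]],float),K,np.array([k,0,0,0.]))[0,0]
    return -R.T@t, R.T@np.array([p[0],p[1],1])
def at(d,uv,z):
    c,r=ray(d,uv); return c+r*(z-c[2])/r[2]
def proj(d,P):
    return cv2.projectPoints(np.array(P,float).reshape(-1,3),np.array(d['rvec'],float),np.array(d['tvec'],float),np.array(d['mtx']),np.array([float(d['k1']),0,0,0]))[0][:,0]
def load(f): return dict(np.load('pics/'+f+'.npz'))
E
python3 - <<'E'
from h import *
for n in('top','side'):
    d=shot(n,n+'0'); print(n,d['mtx'],d['k1'],ray(d,(320,240)))
o=observe(); print({k:np.round(v,3).tolist() for k,v in o.items()},grasp_offset)
E
```

```text
top [[532.325471     0.         316.88289178]
 [  0.         532.325471   246.65284786]
 [  0.           0.           1.        ]] -0.01163699280339566 (array([0.35019378, 0.01634508, 1.12009146]), array([ 0.23102888, -0.0198356 , -0.97284258]))
side [[622.87695136   0.         318.38533181]
 [  0.         622.87695136 237.31693316]
 [  0.           0.           1.        ]] -0.11980466365773991 (array([ 0.41201835, -1.179466  ,  0.91710314]), array([ 0.12407909,  0.80074019, -0.58604164]))
{'clock': 0.1, 'joint_positions': [-76.121, 24.931, 1.429, 90.182, -0.666, 64.974, -4.303], 'joint_vel': [0.015, -0.046, -0.092, -0.134, 0.026, -0.043, -0.024], 'joint_torque': [0.004, -66.913, 0.988, -31.514, -0.061, 0.038, 0.0], 'ee_pos': [0.211, 0.588, 0.226], 'orientation': [[-0.941, 0.338, -0.0], [0.338, 0.941, -0.001], [-0.0, -0.001, -1.0]], 'contact_force': [0.338, 0.38, -0.814], 'torque': [0.001, -0.047, -0.004], 'gripper_force': 0.0, 'grip_width': 0.092} 0.0188
```

View pics/top0.png

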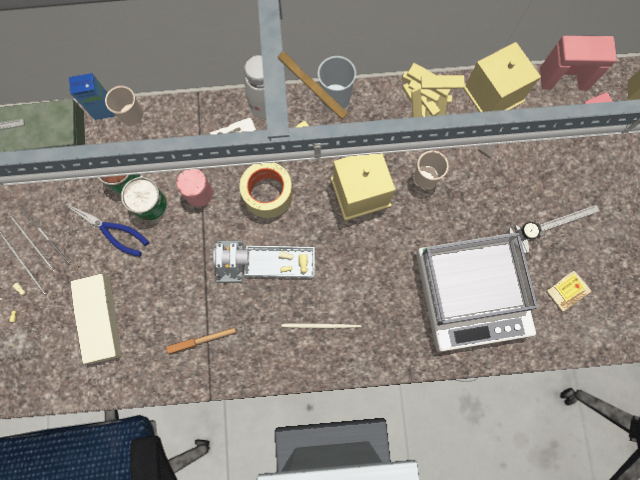

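View pics/side0.png

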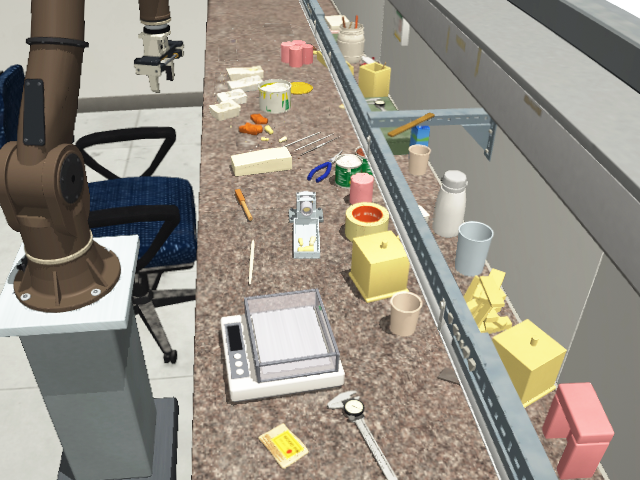

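The top view shows the rod at about (167,349) to (236,331), with its grip on the left. The mould is at about (230,260), the tray runs from (247,262) to (314,262), and the scale plate is near (480,283). Next I'll enlarge these.

```bash
python3 - <<'E'
from h import *
a=cv2.imread('pics/top0.png'); s=cv2.imread('pics/side0.png')
R=lambda i,x0,y0,x1,y1,k:cv2.resize(i[y0:y1,x0:x1],None,fx=k,fy=k,interpolation=cv2.INTER_CUBIC)
cv2.imwrite('pics/c1.png',R(a,160,230,325,360,4.6))
cv2.imwrite('pics/c2.png',R(a,410,220,545,355,4.4))
cv2.imwrite('pics/c3.png',R(s,225,175,345,265,6.5))
E
```

```text
(no output)
```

View pics/c1.png

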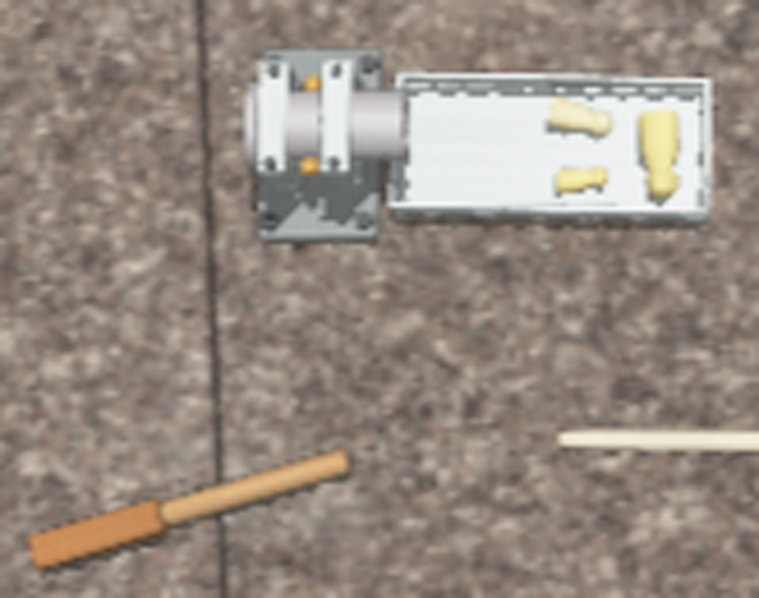

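View pics/c2.png

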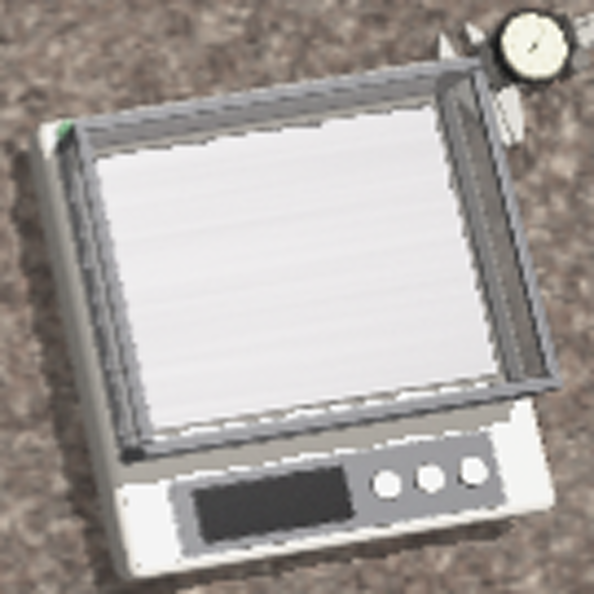

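View pics/c3.png

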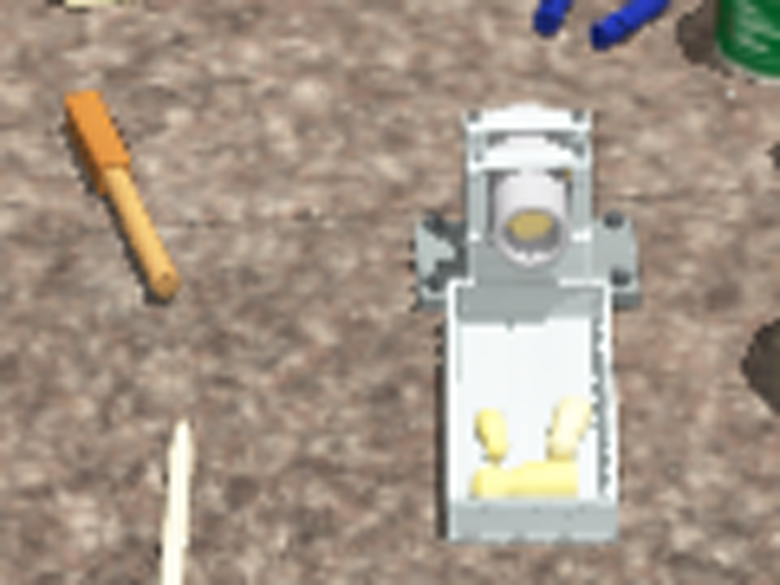

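The c1 crop gives the rod from butt (36,554) to tip (345,461), the tube mouth edge at (407,124) and the tray rim corners at (397,74) and (712,79). In c2 the plate and shield corners are clear, and c3 shows the mouth centre at about (531,236). Now I'll turn these into positions.

```bash
python3 - <<'E'
from h import *
t=load('top0');s=load('side0')
def q(d,c,p,z):
    x0,y0,k=c; return np.round(at(d,(x0+(p[0]+.5)/k-.5,y0+(p[1]+.5)/k-.5),z)*1000,1)[:2]
c1=(160,230,4.6);c2=(410,220,4.4);c3=(225,175,6.5)
def tri(a,b):
    (p,u),(r,v)=ray(t,a),ray(s,b); m=np.linalg.lstsq(np.c_[u,-v],r-p,rcond=None)[0]; return ((p+m[0]*u)+(r+m[1]*v))*500, np.linalg.norm(p+m[0]*u-r-m[1]*v)*1000
for n,d,c,p,z in [
('butt t',t,c1,(36,554),.018),('gripfront t',t,c1,(162,514),.018),('tip t',t,c1,(346,461),.009),
('butt s',s,c3,(81,94),.018),('gripfront s',s,c3,(116,166),.018),('tip s',s,c3,(167,285),.009),
('mouth t',t,c1,(407,125),.048),('flange t',t,c1,(247,124),.048),('tube at sadd L',t,c1,(303,124),.048),('mouth s',s,c3,(531,236),.048),('flangetop s',s,c3,(528,104),.0675),
('tray',t,c1,(397,74),.02),('tray',t,c1,(712,79),.02),('tray',t,c1,(708,213),.02),('tray',t,c1,(390,209),.02),
('tray s',s,c3,(448,502),.02),('tray s',s,c3,(616,502),.02),('tray s far',s,c3,(450,284),.02),('tray s far',s,c3,(610,284),.02),('tray s bot',s,c3,(448,541),0),('tray s bot',s,c3,(618,541),0),
('sh',t,c2,(75,125),.095),('sh',t,c2,(485,62),.095),('sh',t,c2,(560,385),.095),('sh',t,c2,(130,458),.095),
('pl',t,c2,(97,158),.058),('pl',t,c2,(435,107),.058),('pl',t,c2,(503,377),.058),('pl',t,c2,(150,430),.058),
('base',t,c1,(264,50),.01),('base',t,c1,(380,50),.01),('base',t,c1,(378,241),.01),('base',t,c1,(262,241),.01),
('figA',t,c1,(660,153),.008),('figB',t,c1,(580,119),.006),('figC',t,c1,(581,180),.005)]:
    print(n,q(d,c,p,z),z)
E
```

```text
butt t [409.4 324. ] 0.018
gripfront t [422.1 267.5] 0.018
tip t [439.1 186. ] 0.009
butt s [407.3 314. ] 0.018
gripfront s [419.9 254.6] 0.018
tip s [436.9 177.1] 0.009
mouth t [582.4 145. ] 0.048
flange t [589.1 216.4] 0.048
tube at sadd L [586.9 191.4] 0.048
mouth s [578.9 137.2] 0.048
flangetop s [585.8 204. ] 0.0675
tray [612.9 151.6] 0.02
tray [597.8   7. ] 0.02
tray [535.7  14.2] 0.02
tray [550.1 158.3] 0.02
tray s [532.2   5.8] 0.02
tray s [593.7  -1.3] 0.02
tray s far [548.1 148.7] 0.02
tray s far [611.3 141.6] 0.02
tray s bot [532.4   8.3] 0
tray s bot [595.1   1. ] 0
sh [ 559.  -212.6] 0.095
sh [ 571.7 -400.5] 0.095
sh [ 424.9 -408.6] 0.095
sh [ 409.9 -217. ] 0.095
pl [ 550.1 -228.9] 0.058
pl [ 560.4 -388.7] 0.058
pl [ 433.4 -398.8] 0.058
pl [ 423.7 -236.1] 0.058
base [632.2 214.1] 0.01
base [627.4 160. ] 0.01
base [537.6 166. ] 0.01
base [542.2 219. ] 0.01
figA [567.6  33.9] 0.008
figB [587.3  69.7] 0.006
figC [558.7  71.4] 0.005
```

```bash
python3 - <<'E'
from h import *
s=cv2.imread('pics/side0.png')
cv2.imwrite('pics/c4.png',cv2.resize(s[280:405,215:350],None,fx=4.6,fy=4.6,interpolation=cv2.INTER_CUBIC))
E
```

```text
(no output)
```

View pics/c4.png

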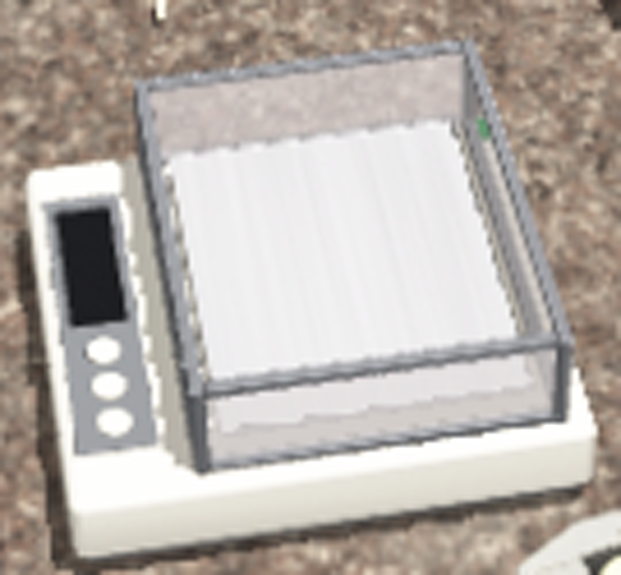

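c4 shows the scale from the right-hand end, with the shield top corners at about (140,85), (470,45), (567,345) and (200,390). The side camera's y readings are about 8 mm lower than the top camera's, so I'll use the arm itself as a reference and hover it over the rod.

>>> servo_tool --steps '[[[1,0.02,-0.03,0,-6],[1,0.04,-0.06,0,-12],[1,0.06,-0.09,0,-18],[1,0.08,-0.12,0,-24],[1,0.1,-0.15,0,-30]]]'

```text
clock: 0.52
ee_pos: [0.3118, 0.4365, 0.2264]
orientation: [[-0.642, 0.767, -0.0], [0.767, 0.642, -0.0], [-0.0, -0.001, -1.0]]
contact_force: [0.8, 0.2, 0.5]
grip_width: 0.0919
gripper_force: 0.0
```

>>> servo_tool --steps '[[[1,0.02,-0.03,-0.01,-6],[1,0.04,-0.06,-0.03,-12],[1,0.06,-0.09,-0.06,-18],[1,0.08,-0.12,-0.09,-24],[1,0.104,-0.144,-0.12,-28]]]'

```text
clock: 0.93
ee_pos: [0.4082, 0.3, 0.1152]
orientation: [[-0.206, 0.978, 0.0], [0.978, 0.206, 0.0], [0.0, 0.0, -1.0]]
contact_force: [0.4, 0.4, -0.2]
grip_width: 0.0918
gripper_force: 0.0
```

>>> servo_tool --steps '[[[0.2,0,0,0,0],[-0.2,0,0,0,0],[-0.4,0,0,0,0],[-0.4,0,0,0,0]]]'

```text
clock: 1.27
ee_pos: [0.4078, 0.3035, 0.1166]
orientation: [[-0.214, 0.977, 0.0], [0.977, 0.214, 0.001], [0.001, 0.001, -1.0]]
contact_force: [0.3, -0.5, -0.8]
grip_width: 0.07
gripper_force: 0.0
```

```bash
python3 - <<'E'
from h import *
o=observe(); p=np.array(o['ee_pos']);R=np.array(o['orientation']); print(p,R.round(3).tolist(),o['grip_width'],o['joint_positions'],o['contact_force'])
w=o['grip_width']/2
out=[]
for n in('top','side'):
    d=shot(n,n+'1'); pts=[p,p+R[:,1]*w,p-R[:,1]*w]; uv=proj(d,pts); print(n,uv.round(1).tolist())
    c=uv[0].astype(int)-[32,32]; im=cv2.resize(d['frame'][c[1]:c[1]+64,c[0]:c[0]+64,::-1],None,fx=6,fy=6,interpolation=cv2.INTER_CUBIC)
    for q in uv: cv2.circle(im,tuple(int(v) for v in (q-c+.5)*6),3,(0,0,255),1)
    out.append(im)
cv2.imwrite('pics/c5.png',np.hstack(out))
t=load('top0')
for n,q,z in[('tape',(266,190),.06),('tapebot',(266,217),.05),('tapeR',(292,190),.06),('boxtopBL',(342,218),.126),('BR',(394,207),.126),('TL',(334,163),.126),('boxbase BL',(346,217),0),('red',(195,185),.05),('can',(143,195),.06),('cup',(432,160),.07),('foamR',(115,320),.03)]: print(n,at(t,q,z).round(3))
E
```

```text
[0.40778804 0.30345436 0.11660773] [[-0.214, 0.977, 0.0], [0.977, 0.214, 0.001], [0.001, 0.001, -1.0]] 0.07001242780402632 [-56.03141014  21.79693276  17.4328938  114.90764154  -9.18804242
  44.51028237 -20.82290207] [ 0.33568682 -0.49575569 -0.76908546]
top [[163.6, 348.4], [159.2, 330.2], [168.1, 366.8]]
side [[235.3, 159.5], [248.0, 157.4], [222.5, 161.5]]
tape [0.719 0.098 0.06 ]
tapebot [0.663 0.103 0.05 ]
tapeR [0.714 0.044 0.06 ]
boxtopBL [ 0.626 -0.05   0.126]
BR [ 0.639 -0.153  0.126]
TL [ 0.74  -0.045  0.126]
boxbase BL [ 0.663 -0.068  0.   ]
red [0.747 0.248 0.05 ]
can [0.731 0.355 0.06 ]
cup [ 0.751 -0.254  0.07 ]
foamR [0.478 0.426 0.03 ]
```

View pics/c5.png

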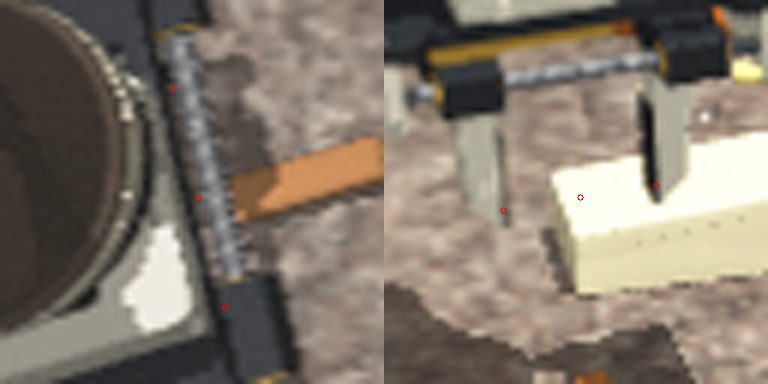

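The fingertips in the side image (506,226) and (656,203) put the truth about midway between the two cameras' y values, so I'll use the mean. The rod grip is at about (0.414, 0.291). I'll descend and grip it.

>>> servo_tool --steps '[[[0,0.003,-0.006,-0.03,0],[0,0.006,-0.0125,-0.06,0],[0,0.006,-0.0125,-0.09,0],[0,0.006,-0.0125,-0.104,0],[0,0.006,-0.0125,-0.11,0]]]'

```text
clock: 1.78
ee_pos: [0.4128, 0.2895, 0.0043]
orientation: [[-0.214, 0.977, -0.002], [0.977, 0.214, -0.001], [-0.001, -0.002, -1.0]]
contact_force: [-0.1, 0.0, -0.1]
grip_width: 0.0457
gripper_force: 0.0
```

>>> servo_tool --steps '[[[0,0,0,-0.0035,0],[-0.4,0,0,-0.0035,0],[-1,0,0,-0.0035,0],[-1,0,0,-0.0035,0],[-1,0,0,-0.0035,0]]]' --newtons 25

```text
clock: 2.2
ee_pos: [0.4147, 0.2901, 0.0035]
orientation: [[-0.212, 0.977, 0.001], [0.977, 0.212, 0.001], [0.001, 0.002, -1.0]]
contact_force: [0.7, 0.1, 0.2]
grip_width: 0.024
gripper_force: 0.0
```

>>> servo_tool --steps '[[[-1,0,0,0,0],[-1,0,0,0,0],[-1,0,0,0,0]]]'

```text
clock: 2.45
ee_pos: [0.4145, 0.2898, 0.0032]
orientation: [[-0.212, 0.977, 0.001], [0.977, 0.212, 0.001], [0.001, 0.001, -1.0]]
contact_force: [-0.8, 0.4, 6.8]
grip_width: 0.0156
gripper_force: 24.9
```

>>> servo_tool --steps '[[[-1,0,0,0.01,0],[-1,0,0.01,0.035,-3],[-1,0.02,0.02,0.06,-7],[-1,0.045,0.03,0.08,-11],[-1,0.07,0.04,0.08,-15]]]'

```text
clock: 2.87
ee_pos: [0.4865, 0.3314, 0.0876]
orientation: [[0.051, 0.999, 0.004], [0.999, -0.051, 0.004], [0.005, 0.004, -1.0]]
contact_force: [0.2, 0.5, -0.2]
grip_width: 0.0157
gripper_force: 24.9
```

>>> servo_tool --steps '[[[-1,0.035,0.01,0,-2.8],[-1,0.065,0.02,-0.01,-2.8],[-1,0.09,0.024,-0.02,-2.8],[-1,0.11,0.024,-0.035,-2.8],[-1,0.117,0.024,-0.041,-2.8]]]'

```text
clock: 3.28
ee_pos: [0.6034, 0.3523, 0.0403]
orientation: [[0.098, 0.995, 0.001], [0.995, -0.098, -0.002], [-0.002, 0.001, -1.0]]
contact_force: [-0.3, -1.2, -0.3]
grip_width: 0.016
gripper_force: 24.9
```

>>> servo_tool --steps '[[[-1,0,0,0,0],[-1,0,0,0,0],[-1,0,0,0,0]]]'

```text
clock: 3.53
ee_pos: [0.6, 0.3538, 0.0423]
orientation: [[0.096, 0.995, -0.001], [0.995, -0.096, 0.0], [0.0, -0.001, -1.0]]
contact_force: [-0.7, 0.7, 0.5]
grip_width: 0.0157
gripper_force: 24.9
```

```bash
python3 - <<'E'
from h import *
o=observe(); p=np.array(o['ee_pos']);R=np.array(o['orientation']); print(p,R.round(3).tolist(),o['grip_width'],o['contact_force'],np.round(o['joint_positions'],1))
a=shot('top','top2')['frame'][:,:,::-1];b=shot('side','side2')['frame'][:,:,::-1]
f=lambda i,x,y:cv2.resize(i[y:y+90,x:x+60],None,fx=6.5,fy=6.5,interpolation=cv2.INTER_CUBIC)
cv2.imwrite('pics/c6.png',np.hstack([cv2.resize(a[220:310,190:250],None,fx=6.5,fy=6.5,interpolation=cv2.INTER_CUBIC),f(b,275,150)]))
E
```

```text
[0.59997302 0.35381753 0.04229067] [[0.096, 0.995, -0.001], [0.995, -0.096, 0.0], [0.0, -0.001, -1.0]] 0.01566854301191549 [-0.71087834  0.69709178  0.46035893] [-47.4  42.7  20.6  90.3 -18.1  50.3 -25.7]
```

View pics/c6.png

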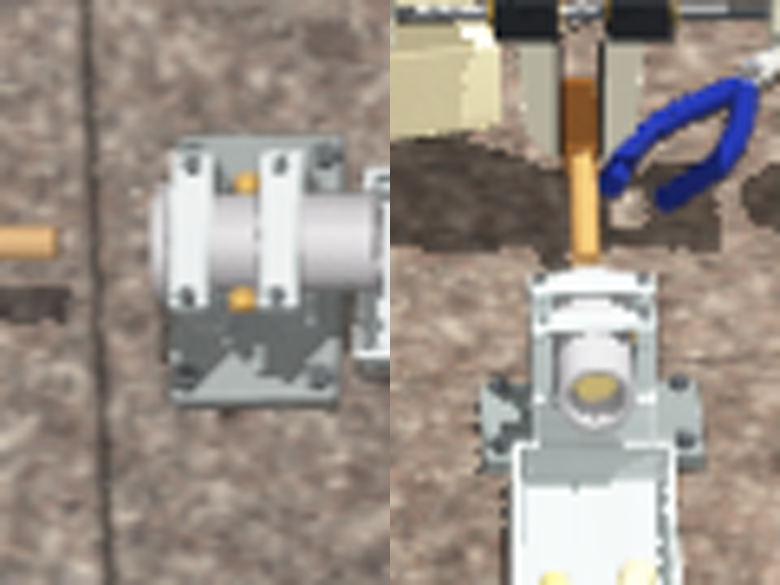

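c6, left half (top): the rod tip is at (57,242) and the tube axis at about y=240, so they nearly line up. In the right half (side), the rod runs from (585,160) to (587,258) and the mouth centre is at (597,387). I'll check both against projections.

```bash
python3 - <<'E'
from h import *
t=load('top2');s=load('side2')
p=np.array([.600,.3538,.0423]);a=np.deg2rad(-95.5);u=np.array([np.cos(a),np.sin(a),0])
ax=p+[0,0,.0058]
for L in (-.03,.03,.115,.145,.22):
    P=ax+u*L
    print(L,P.round(4),'top',((proj(t,P)[0]-[190,220]+.5)*6.5-.5).round(1),'side',((proj(s,P)[0]-[275,150]+.5)*6.5-.5+[390,0]).round(1))
P=ax+u*.1;
E=np.eye(3)*.001
for e in E: print((proj(t,P+e)-proj(t,P))[0]*6.5,(proj(s,P+e)-proj(s,P))[0]*6.5)
# edges: column centres of rod / tube by colour
f=s['frame'].astype(int);
for v in range(160,222,2): 
    r=f[v,340-20:340+50] if 0 else f[v,290:340]; print(v,[tuple(x) for x in r[::1]][0:0], end='')
    m=(r[:,0]-r[:,2]>45)&(r[:,0]>120); i=np.nonzero(m)[0]; print(290+i.mean() if len(i) else None,len(i))
E
```

```text
-0.03 [0.6029 0.3837 0.0481] top [-373.5  243.2] side [581.9  91.2]
0.03 [0.5971 0.3239 0.0481] top [-185.3  244.8] side [585.1 159. ]
0.115 [0.589  0.2393 0.0481] top [ 82. 247.] side [590.  261.9]
0.145 [0.5861 0.2095 0.0481] top [176.5 247.8] side [591.8 300.3]
0.22 [0.5789 0.1348 0.0481] top [413.  249.8] side [596.7 401.6]
[-0.11357538 -3.08135784] [ 2.39034464 -0.13628229]
[-3.15046738  0.27028611] [-0.28943253 -1.23510168]
[-0.72530656 -0.63121196] [ 0.01299916 -2.06739671]
160 []290.5 2
162 []300.14285714285717 7
164 []300.14285714285717 7
166 []299.1666666666667 6
168 []300.14285714285717 7
170 []303.5 4
172 []304.0 5
174 []303.5 6
176 []304.0 5
178 []304.5 4
180 []304.5 4
182 []304.5 4
184 []304.5 4
186 []304.5 4
188 []305.0 5
190 []305.0 5
192 []None 0
194 []None 0
196 []None 0
198 []None 0
200 []None 0
202 []None 0
204 []None 0
206 []None 0
208 []306.0 5
210 []306.0 5
212 []None 0
214 []None 0
216 []None 0
218 []None 0
220 []None 0
```

Both views say +1 mm in x. Next I'll enter the bore.

>>> servo_tool --steps '[[[-1,0.0002,-0.008,0,0],[-1,-0.0006,-0.016,0,0],[-1,-0.0013,-0.024,0,0],[-1,-0.0021,-0.032,0,0],[-1,-0.0029,-0.04,0,0]]]'

```text
clock: 4.05
ee_pos: [0.5982, 0.312, 0.0417]
orientation: [[0.098, 0.995, 0.0], [0.995, -0.098, -0.0], [-0.0, 0.0, -1.0]]
contact_force: [0.4, -1.0, -0.6]
grip_width: 0.0159
gripper_force: 24.9
```

>>> servo_tool --steps '[[[-1,-0.0003,-0.003,0,0],[-1,-0.0006,-0.006,0,0],[-1,-0.0009,-0.009,0,0],[-1,-0.0012,-0.012,0,0],[-1,-0.0015,-0.015,0,0]]]'

```text
clock: 4.47
ee_pos: [0.5967, 0.2988, 0.0415]
orientation: [[0.096, 0.995, 0.0], [0.995, -0.096, 0.001], [0.001, 0.0, -1.0]]
contact_force: [0.7, 2.0, 0.1]
grip_width: 0.0159
gripper_force: 24.9
```

>>> servo_tool --steps '[[[-1,-0.0003,-0.003,0,0],[-1,-0.0006,-0.006,0,0],[-1,-0.0009,-0.009,0,0],[-1,-0.0012,-0.012,0,0],[-1,-0.0015,-0.015,0,0]]]'

```text
clock: 4.88
ee_pos: [0.5952, 0.2829, 0.0414]
orientation: [[0.097, 0.995, -0.0], [0.995, -0.097, -0.0], [-0.0, -0.0, -1.0]]
contact_force: [-0.1, -0.1, 0.7]
grip_width: 0.016
gripper_force: 24.9
```

>>> servo_tool --steps '[[[-1,-0.0003,-0.003,0,0],[-1,-0.0006,-0.006,0,0],[-1,-0.0009,-0.009,0,0],[-1,-0.0012,-0.012,0,0],[-1,-0.0015,-0.015,0,0]]]'

```text
clock: 5.3
ee_pos: [0.5937, 0.2681, 0.0415]
orientation: [[0.097, 0.995, 0.0], [0.995, -0.097, -0.0], [0.0, 0.0, -1.0]]
contact_force: [0.0, -0.6, -0.7]
grip_width: 0.0156
gripper_force: 24.9
```

>>> servo_tool --steps '[[[-1,-0.0002,-0.002,0,0],[-1,-0.0004,-0.004,0,0],[-1,-0.0006,-0.006,0,0],[-1,-0.0008,-0.008,0,0],[-1,-0.001,-0.01,0,0]]]'

```text
clock: 5.72
ee_pos: [0.5927, 0.2583, 0.0415]
orientation: [[0.097, 0.995, 0.0], [0.995, -0.097, 0.0], [0.0, 0.0, -1.0]]
contact_force: [1.0, 0.4, -0.3]
grip_width: 0.0159
gripper_force: 24.9
```

>>> servo_tool --steps '[[[-1,-0.0002,-0.002,0,0],[-1,-0.0004,-0.004,0,0],[-1,-0.0006,-0.006,0,0],[-1,-0.0008,-0.008,0,0],[-1,-0.0008,-0.008,0,0]]]'

```text
clock: 6.13
ee_pos: [0.5919, 0.2498, 0.0415]
orientation: [[0.097, 0.995, 0.0], [0.995, -0.097, -0.0], [-0.0, 0.0, -1.0]]
contact_force: [0.3, -0.4, 0.2]
grip_width: 0.0157
gripper_force: 24.9
```

```bash
python3 - <<'E'
from h import *
a=shot('top','top3')['frame'][:,:,::-1];b=shot('side','side3')['frame'][:,:,::-1]
cv2.imwrite('pics/c7.png',np.hstack([cv2.resize(a[230:290,215:325],None,fx=4.5,fy=8,interpolation=cv2.INTER_CUBIC)[:480] if 0 else cv2.resize(a[230:290,225:325],(450,270),interpolation=cv2.INTER_CUBIC),cv2.resize(b[190:260,285:330],None,fx=270/70,fy=270/70,interpolation=cv2.INTER_CUBIC)]))
E
```

```text
(no output)
```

View pics/c7.png

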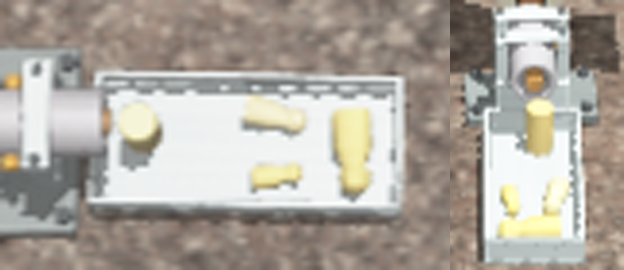

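c7 shows the sprue out in the tray at (138,125) in the top half. It looks upright or still settling, just clear of the mouth, and the rod tip is visible at (106,122). I'll withdraw the rod and put it back.

>>> servo_tool --steps '[[[-1,0.001,0.01,0,0],[-1,0.003,0.03,0,0],[-1,0.0054,0.055,0,0],[-1,0.0078,0.08,0,0],[-1,0.0103,0.105,0,0]]]'

```text
clock: 6.65
ee_pos: [0.602, 0.3578, 0.0415]
orientation: [[0.096, 0.995, -0.0], [0.995, -0.096, 0.001], [0.001, -0.0, -1.0]]
contact_force: [-0.3, 0.1, -0.5]
grip_width: 0.0158
gripper_force: 24.9
```

>>> servo_tool --steps '[[[-1,0.0007,0.007,0.01,0],[-1,-0.012,0.007,0.03,0],[-1,-0.04,0,0.04,5],[-1,-0.07,-0.01,0.04,10],[-1,-0.1,-0.02,0.04,15]]]'

```text
clock: 7.07
ee_pos: [0.5017, 0.336, 0.0824]
orientation: [[-0.169, 0.986, 0.002], [0.986, 0.169, 0.001], [0.001, 0.002, -1.0]]
contact_force: [-0.8, -0.6, -0.2]
grip_width: 0.0157
gripper_force: 24.9
```

>>> servo_tool --steps '[[[-1,-0.03,-0.01,0,3],[-1,-0.06,-0.025,0,3],[-1,-0.08,-0.04,-0.015,3],[-1,-0.0873,-0.052,-0.035,3],[-1,-0.0873,-0.052,-0.055,3]]]'

```text
clock: 7.48
ee_pos: [0.4128, 0.2817, 0.0268]
orientation: [[-0.215, 0.977, -0.001], [0.977, 0.215, -0.0], [0.0, -0.001, -1.0]]
contact_force: [-0.4, -0.4, -0.1]
grip_width: 0.0157
gripper_force: 24.9
```

>>> servo_tool --steps '[[[-1,0,0,-0.01,0],[-1,0,0,-0.015,0],[-1,0,0,-0.015,0]]]'

```text
clock: 7.73
ee_pos: [0.4151, 0.2838, 0.0109]
orientation: [[-0.216, 0.976, -0.0], [0.976, 0.216, -0.0], [-0.0, -0.001, -1.0]]
contact_force: [0.2, -0.6, -0.6]
grip_width: 0.0162
gripper_force: 24.9
```

```bash
cat > wax.py <<'E'
from h import *
def wax(d,box):
    x0,y0,x1,y1=box; f=d['frame'][y0:y1,x0:x1].astype(int)
    m=((f[:,:,0]-f[:,:,2]>40)&(f[:,:,0]>150)).astype(np.uint8)
    n,_,st,c=cv2.connectedComponentsWithStats(m)
    return [(st[i].tolist()[:5],(c[i]+[x0,y0]).round(1).tolist()) for i in range(1,n) if st[i][4]>4]
E
python3 - <<'E'
from wax import *
o=observe(); print(o['ee_pos'],o['contact_force'])
d=load('top3'); print(wax(d,(246,245,320,280))); print(wax(shot('top','top4'),(246,245,320,280)));print(wax(load('side3'),(290,210,325,260)));print(wax(shot('side','side4'),(290,210,325,260)))
E
```

```text
[0.41511648 0.28381897 0.0109391 ] [ 0.18317517 -0.61417779 -0.648474  ]
[([2, 9, 2, 5, 8], [248.4, 256.0]), ([53, 9, 9, 19, 132], [302.9, 262.2]), ([6, 11, 8, 6, 16], [256.0, 259.3]), ([33, 10, 14, 4, 22], [285.9, 256.7]), ([35, 21, 11, 6, 45], [285.5, 268.5])]
[([53, 9, 9, 19, 132], [303.0, 262.1]), ([5, 10, 9, 6, 18], [255.9, 258.2]), ([34, 10, 13, 4, 25], [285.7, 256.6]), ([35, 21, 11, 6, 45], [285.5, 268.5])]
[([15, 0, 4, 4, 15], [306.4, 211.4]), ([15, 6, 7, 14, 93], [308.0, 222.4]), ([8, 27, 16, 14, 118], [304.9, 245.7]), ([23, 28, 3, 4, 5], [314.2, 239.8])]
[([15, 6, 7, 14, 92], [307.9, 222.5]), ([31, 24, 3, 3, 5], [322.0, 235.0]), ([20, 27, 2, 5, 5], [310.2, 239.0]), ([8, 28, 16, 13, 112], [304.7, 246.0])]
```

The wax blobs are unchanged, so the sprue is standing still in the tray. I'll carry it gently. First I lower the rod and release it.

>>> servo_tool --steps '[[[-1,0,0,-0.003,0],[-1,0,0,-0.006,0],[-1,0,0,-0.0072,0],[-0.6,0,0,-0.0072,0],[-0.3,0,0,-0.0072,0]]]'

```text
clock: 8.25
ee_pos: [0.415, 0.2835, 0.0043]
orientation: [[-0.215, 0.977, 0.0], [0.977, 0.215, 0.0], [0.0, 0.0, -1.0]]
contact_force: [0.6, -0.3, 0.9]
grip_width: 0.0216
gripper_force: 0.0
```

>>> servo_tool --steps '[[[0,0,0,0,0],[0,0,0,0,0],[0,0,0,0.02,0],[0,0,0,0.05,0],[0.2,0,0,0.09,0]]]'

```text
clock: 8.67
ee_pos: [0.4135, 0.2823, 0.0936]
orientation: [[-0.215, 0.977, -0.003], [0.977, 0.215, -0.003], [-0.003, -0.004, -1.0]]
contact_force: [0.5, -0.4, 0.7]
grip_width: 0.049
gripper_force: 0.0
```

```bash
python3 - <<'E'
from wax import *
o=observe(); print(o['ee_pos'],o['grip_width'])
d=load('side0');d2=shot('side','side5')
for x in(d,d2):
    print(wax(x,(225,180,262,225)),wax(x,(290,210,325,260)))
# tray corners in world, side rim mean; predicted finger clearance
E
```

```text
[0.41351936 0.28226025 0.09359459] 0.049047961774593564
[([0, 7, 6, 2, 8], [227.2, 187.8]), ([10, 8, 18, 32, 173], [243.4, 202.5]), ([29, 13, 4, 3, 5], [255.4, 194.0]), ([0, 22, 7, 3, 10], [228.0, 203.3]), ([9, 24, 3, 6, 8], [234.9, 206.4])] [([14, 0, 5, 2, 7], [305.9, 210.3]), ([8, 27, 16, 14, 121], [305.0, 245.6]), ([23, 27, 3, 5, 6], [314.3, 239.3])]
[([10, 11, 2, 3, 5], [235.4, 192.2]), ([12, 17, 16, 25, 126], [244.8, 208.5]), ([24, 21, 5, 2, 5], [251.0, 201.6]), ([33, 20, 4, 2, 5], [259.8, 200.2]), ([2, 23, 5, 3, 9], [229.2, 203.8]), ([7, 24, 5, 6, 10], [234.4, 206.4])] [([15, 6, 7, 14, 92], [307.9, 222.5]), ([31, 24, 3, 3, 5], [322.0, 235.0]), ([20, 27, 2, 5, 5], [310.2, 239.0]), ([8, 28, 16, 13, 112], [304.7, 246.0])]
```

The rod is down, about 7 mm from where it started. The tray centre is near (0.573, 0.078), so I'll go over it and descend.

>>> servo_tool --steps '[[[1,0.0,-0.005,0.02,-3],[1,0.02,-0.025,0.046,-6],[1,0.045,-0.05,0.046,-10],[1,0.07,-0.08,0.046,-14],[1,0.095,-0.11,0.046,-18]]]'

```text
clock: 9.13
ee_pos: [0.511, 0.1729, 0.1412]
orientation: [[0.098, 0.995, 0.002], [0.995, -0.098, 0.001], [0.001, 0.001, -1.0]]
contact_force: [0.3, 0.5, -1.2]
grip_width: 0.0837
gripper_force: 0.0
```

>>> servo_tool --steps '[[[1,0.025,-0.03,0,0],[1,0.045,-0.06,0,0],[1,0.06,-0.085,0,0],[1,0.064,-0.094,0,0],[1,0.064,-0.094,0,0]]]'

```text
clock: 9.55
ee_pos: [0.575, 0.0756, 0.1404]
orientation: [[0.102, 0.995, 0.001], [0.995, -0.102, -0.002], [-0.002, 0.001, -1.0]]
contact_force: [-0.6, -0.1, -0.5]
grip_width: 0.0916
gripper_force: 0.0
```

>>> servo_tool --steps '[[[1,0,0,-0.02,0],[1,0,0,-0.045,0],[1,0,0,-0.065,0],[1,0,0,-0.075,0],[1,0,0,-0.075,0]]]'

```text
clock: 9.97
ee_pos: [0.5717, 0.0808, 0.0632]
orientation: [[0.095, 0.995, -0.004], [0.995, -0.095, -0.0], [-0.001, -0.004, -1.0]]
contact_force: [0.3, -0.7, -0.5]
grip_width: 0.0917
gripper_force: 0.0
```

```bash
python3 - <<'E'
from wax import *
o=observe(); p=np.array(o['ee_pos']);R=np.array(o['orientation']); print(p,np.degrees(np.arctan2(R[1,1],R[0,1])),np.round(o['joint_positions'],1))
d=shot('side','side6')
b=d['frame'][:,:,::-1].copy()
for q in proj(d,[p,p+R[:,1]*.046,p-R[:,1]*.046,[p[0],p[1],.02]]): print(q.round(1))
print(wax(d,(290,210,325,260)))
cv2.imwrite('pics/c8.png',cv2.resize(b[180:270,260:355],None,fx=6,fy=6,interpolation=cv2.INTER_CUBIC))
E
```

```text
[0.57172903 0.08082758 0.06323512] -5.455962810977418 [-29.4  32.5  23.  107.9 -17.8  43.3  -1.9]
[306.2 218.4]
[324.9 218.3]
[287.4 218.5]
[306.1 232.7]
[([15, 6, 7, 15, 95], [307.9, 222.7]), ([8, 26, 18, 15, 140], [306.2, 244.6])]
```

Alignment over the tray is good: the TCP projects to u=306 and the rim centre is at about 306.7. I'll descend and grip.

>>> servo_tool --steps '[[[1,0,0,-0.02,0],[1,0,0,-0.04,0],[1,0,0,-0.053,0],[1,0,0,-0.0585,0],[1,0,0,-0.0595,0]]]'

```text
clock: 10.43
ee_pos: [0.574, 0.0799, 0.006]
orientation: [[0.096, 0.995, -0.0], [0.995, -0.096, 0.0], [0.0, -0.0, -1.0]]
contact_force: [0.9, 0.2, -0.4]
grip_width: 0.0917
gripper_force: 0.0
```

>>> servo_tool --steps '[[[0.7,0,0,0,0],[0.55,0,0,0,0],[0.45,0,0,0,0],[0.4,0,0,0,0],[0.35,0,0,0,0]]]' --newtons 15

```text
clock: 10.85
ee_pos: [0.5741, 0.0796, 0.0063]
orientation: [[0.097, 0.995, 0.001], [0.995, -0.097, 0.0], [0.0, 0.001, -1.0]]
contact_force: [-1.0, -0.3, 1.1]
grip_width: 0.0645
gripper_force: 0.7
```

>>> servo_tool --steps '[[[0.3,0,0,0,0],[0.2,0,0,0,0],[0,0,0,0,0],[-0.5,0,0,0,0],[-1,0,0,0,0]]]' --newtons 30

```text
clock: 11.27
ee_pos: [0.5741, 0.0795, 0.0063]
orientation: [[0.097, 0.995, 0.0], [0.995, -0.097, 0.0], [0.0, 0.0, -1.0]]
contact_force: [-1.6, 0.2, 5.6]
grip_width: 0.0638
gripper_force: 30.0
```

```bash
python3 - <<'E'
from wax import *
o=observe(); p=np.array(o['ee_pos']);R=np.array(o['orientation']); print(p,np.degrees(np.arctan2(R[1,1],R[0,1])),o['grip_width'],o['gripper_force'],o['contact_force'])
print(wax(shot('side','side7'),(290,210,325,260)))
E
```

```text
[0.57412333 0.07954663 0.00631835] -5.568149941340252 0.06376454683734642 29.980277717113495 [-1.6059896   0.23676256  5.62477273]
[([0, 3, 5, 2, 6], [292.2, 213.2]), ([6, 3, 18, 1, 18], [304.5, 213.0]), ([16, 6, 5, 2, 9], [307.8, 216.6]), ([15, 11, 7, 10, 63], [308.0, 225.0]), ([8, 26, 18, 15, 141], [306.6, 244.6])]
```

>>> servo_tool --steps '[[[-1,0,0,0.001,0],[-1,0,0,0.003,0],[-1,-0.0003,-0.003,0.004,0],[-1,-0.0008,-0.008,0.004,0],[-1,-0.0015,-0.015,0.004,0]]]' --newtons 40

```text
clock: 11.73
ee_pos: [0.5723, 0.0643, 0.0097]
orientation: [[0.096, 0.995, -0.0], [0.995, -0.096, 0.0], [0.0, -0.0, -1.0]]
contact_force: [0.6, -0.1, -2.0]
grip_width: 0.0638
gripper_force: 40.0
```

>>> servo_tool --steps '[[[-1,-0.0008,-0.008,0,0],[-1,-0.0015,-0.015,0,0],[-1,-0.002,-0.02,0,0],[-1,-0.0024,-0.024,0.001,0],[-1,-0.0025,-0.025,0.004,0]]]'

```text
clock: 12.15
ee_pos: [0.5695, 0.0381, 0.0136]
orientation: [[0.098, 0.995, -0.001], [0.995, -0.098, -0.001], [-0.001, -0.001, -1.0]]
contact_force: [0.1, -0.3, -2.2]
grip_width: 0.0637
gripper_force: 40.0
```

```bash
python3 - <<'E'
from wax import *
o=observe(); p=np.array(o['ee_pos']);R=np.array(o['orientation']); print(p,o['grip_width'],o['contact_force'],o['torque'])
d=shot('top','top8');print(wax(d,(240,240,350,285)))
d=shot('side','side8');print(wax(d,(285,210,330,275)))
E
```

```text
[0.56951275 0.03809532 0.01361386] 0.06373219968143762 [ 0.0631033  -0.31821005 -2.18635417] [-0.14282657  0.06760979 -0.02851497]
[([79, 14, 8, 18, 120], [322.9, 262.0])]
[([34, 0, 11, 2, 20], [324.4, 210.4]), ([20, 9, 11, 1, 11], [310.0, 219.0]), ([21, 12, 6, 3, 17], [308.4, 223.1]), ([20, 18, 8, 9, 62], [308.2, 231.7]), ([13, 33, 19, 16, 159], [307.2, 252.1]), ([20, 59, 3, 5, 7], [306.1, 271.4]), ([13, 61, 3, 4, 8], [299.0, 272.2]), ([28, 62, 3, 3, 5], [314.2, 273.0])]
```

>>> servo_tool --steps '[[[-1,0,0,0.004,0],[-1,0,0,0.012,0],[-1,-0.001,0,0.024,0],[-1,-0.003,0,0.038,0],[-1,-0.007,0,0.054,0]]]'

```text
clock: 12.67
ee_pos: [0.5631, 0.0397, 0.0691]
orientation: [[0.097, 0.995, 0.0], [0.995, -0.097, -0.0], [-0.0, 0.0, -1.0]]
contact_force: [0.3, 0.3, -2.3]
grip_width: 0.064
gripper_force: 40.0
```

>>> servo_tool --steps '[[[-1,-0.006,0,0.016,0],[-1,-0.013,0,0.032,0.5],[-1,-0.021,-0.002,0.045,1],[-1,-0.03,-0.006,0.055,2],[-1,-0.038,-0.013,0.061,3]]]'

```text
clock: 13.08
ee_pos: [0.5251, 0.0272, 0.1309]
orientation: [[0.042, 0.999, 0.002], [0.999, -0.042, 0.001], [0.001, 0.002, -1.0]]
contact_force: [0.8, -0.1, -2.7]
grip_width: 0.0638
gripper_force: 40.0
```

```bash
python3 - <<'E'
from wax import *
o=observe(); p=np.array(o['ee_pos']);R=np.array(o['orientation']); print(p,R.round(3).tolist(),o['contact_force'],o['torque'],np.round(o['joint_positions'],1))
s=load('side0'); k=4.6
Q=[at(s,(215+(x+.5)/k-.5,280+(y+.5)/k-.5),.095)*1000 for x,y in((142,87),(472,44),(568,345),(196,390))]
print(np.round(Q,1),np.mean(Q,0))
Q=[at(s,(215+(x+.5)/k-.5,280+(y+.5)/k-.5),.058)*1000 for x,y in((168,160),(447,122),(535,388),(213,432))]
print(np.round(Q,1),np.mean(Q,0))
print(wax(shot('side','side9'),(255,180,330,290)))
E
```

```text
[0.52506147 0.02719524 0.13093303] [[0.042, 0.999, 0.002], [0.999, -0.042, 0.001], [0.001, 0.002, -1.0]] [ 0.81436561 -0.13556866 -2.70050304] [-0.12556162  0.0297301   0.0245962 ] [-27.7  22.7  25.1 112.3 -12.9  47.6   2. ]
[[ 410.8 -236.2   95. ]
 [ 556.7 -224.3   95. ]
 [ 569.3 -408.8   95. ]
 [ 423.4 -415.2   95. ]] [ 490.03408002 -321.11101601   95.        ]
[[ 419.9 -243.6   58. ]
 [ 544.8 -233.1   58. ]
 [ 559.3 -395.9   58. ]
 [ 429.2 -403.9   58. ]] [ 488.29882924 -319.14272044   58.        ]
[([4, 0, 39, 9, 71], [274.0, 180.9]), ([64, 1, 4, 3, 5], [320.8, 182.0]), ([34, 2, 5, 1, 5], [291.0, 182.0]), ([31, 8, 8, 13, 93], [289.4, 193.9]), ([63, 19, 5, 3, 9], [320.1, 200.3]), ([3, 20, 5, 1, 5], [260.0, 200.0]), ([25, 26, 19, 16, 161], [288.9, 215.2]), ([62, 45, 4, 3, 10], [318.2, 225.9]), ([70, 45, 5, 7, 22], [327.1, 227.9]), ([15, 47, 5, 5, 11], [272.4, 229.3]), ([50, 53, 5, 4, 9], [307.0, 234.0]), ([66, 54, 3, 3, 6], [322.2, 234.8]), ([54, 58, 10, 7, 23], [313.9, 241.0]), ([61, 70, 5, 4, 9], [317.6, 251.8]), ([39, 77, 4, 2, 6], [295.5, 257.3]), ([51, 77, 4, 3, 6], [307.7, 258.2]), ([43, 91, 3, 4, 8], [299.0, 272.2]), ([0, 92, 5, 3, 8], [256.4, 272.9]), ([49, 92, 4, 2, 6], [305.5, 272.5]), ([58, 92, 4, 4, 7], [314.6, 273.6]), ([71, 94, 3, 2, 5], [326.8, 274.4]), ([29, 96, 2, 3, 5], [284.4, 277.2]), ([70, 99, 3, 3, 5], [326.2, 279.8]), ([43, 103, 4, 5, 11], [299.3, 285.0]), ([25, 106, 3, 3, 5], [281.0, 287.0])]
```

The sprue is still upright. The scale centre is near (0.491, -0.315) with yaw 3.8°. Now the gentle carry.

>>> servo_tool --steps '[[[-1,-0.0004,-0.004,0,0.3],[-1,-0.001,-0.01,0,0.7],[-1,-0.0018,-0.018,0,1.1],[-1,-0.0028,-0.028,0,1.5],[-1,-0.004,-0.04,0,2]]]'

```text
clock: 13.55
ee_pos: [0.5209, -0.0142, 0.1281]
orientation: [[0.009, 1.0, -0.001], [1.0, -0.009, -0.0], [-0.0, -0.001, -1.0]]
contact_force: [1.0, 0.5, -1.8]
grip_width: 0.0633
gripper_force: 40.0
```

>>> servo_tool --steps '[[[-1,-0.0013,-0.013,0,0.4],[-1,-0.0026,-0.026,0,0.8],[-1,-0.0039,-0.039,0,1.2],[-1,-0.0052,-0.052,0,1.6],[-1,-0.0065,-0.065,0,2]]]'

```text
clock: 13.97
ee_pos: [0.5142, -0.0801, 0.1281]
orientation: [[-0.025, 1.0, -0.001], [1.0, 0.025, -0.001], [-0.001, -0.001, -1.0]]
contact_force: [-0.6, -0.6, -1.6]
grip_width: 0.0638
gripper_force: 40.0
```

>>> servo_tool --steps '[[[-1,-0.0013,-0.013,0,0.4],[-1,-0.0026,-0.026,0,0.8],[-1,-0.0039,-0.039,0,1.2],[-1,-0.0052,-0.052,0,1.6],[-1,-0.0065,-0.065,0,2]]]'

```text
clock: 14.38
ee_pos: [0.5075, -0.1451, 0.1281]
orientation: [[-0.06, 0.998, -0.001], [0.998, 0.06, -0.0], [-0.0, -0.001, -1.0]]
contact_force: [-0.5, 0.1, -1.5]
grip_width: 0.0637
gripper_force: 40.0
```

>>> servo_tool --steps '[[[-1,-0.0013,-0.013,0,0],[-1,-0.0026,-0.026,0,0],[-1,-0.0039,-0.039,0,0],[-1,-0.0052,-0.052,0,0],[-1,-0.0065,-0.065,0,0]]]'

```text
clock: 14.8
ee_pos: [0.5009, -0.21, 0.128]
orientation: [[-0.06, 0.998, -0.001], [0.998, 0.06, -0.0], [-0.0, -0.001, -1.0]]
contact_force: [0.2, -0.2, -2.2]
grip_width: 0.0639
gripper_force: 40.0
```

>>> servo_tool --steps '[[[-1,-0.0013,-0.013,0,0],[-1,-0.0025,-0.025,0,0],[-1,-0.0037,-0.037,0,0],[-1,-0.0048,-0.048,0,0],[-1,-0.0058,-0.058,0,0]]]'

```text
clock: 15.22
ee_pos: [0.4953, -0.2679, 0.1285]
orientation: [[-0.059, 0.998, -0.0], [0.998, 0.059, -0.0], [-0.0, -0.0, -1.0]]
contact_force: [-0.6, 0.3, -2.8]
grip_width: 0.0637
gripper_force: 40.0
```

>>> servo_tool --steps '[[[-1,-0.001,-0.01,0,0],[-1,-0.0019,-0.019,0,0],[-1,-0.0027,-0.027,0,0],[-1,-0.0033,-0.033,0,0],[-1,-0.0036,-0.036,0,0]]]'

```text
clock: 15.63
ee_pos: [0.4918, -0.3036, 0.1288]
orientation: [[-0.059, 0.998, 0.0], [0.998, 0.059, -0.0], [-0.0, 0.0, -1.0]]
contact_force: [0.6, 0.1, -1.3]
grip_width: 0.0634
gripper_force: 40.0
```

>>> servo_tool --steps '[[[-1,0,-0.002,0,0],[-1,0,-0.003,0,0],[-1,0,-0.003,0,0]]]'

```text
clock: 15.88
ee_pos: [0.4921, -0.3053, 0.1287]
orientation: [[-0.06, 0.998, -0.0], [0.998, 0.06, 0.0], [0.0, 0.0, -1.0]]
contact_force: [-0.4, -0.3, -2.4]
grip_width: 0.0633
gripper_force: 40.0
```

```bash
python3 - <<'E'
from wax import *
o=observe(); p=np.array(o['ee_pos']);R=np.array(o['orientation']); print(p,np.degrees(np.arctan2(R[1,1],R[0,1])),o['contact_force'],np.round(o['joint_positions'],1))
t=shot('top','top10');s=shot('side','side10')
A=cv2.resize(t['frame'][215:365,400:560,::-1],(480,450),interpolation=cv2.INTER_CUBIC);B=cv2.resize(s['frame'][250:410,205:315+40,::-1],None,fx=450/160,fy=450/160,interpolation=cv2.INTER_CUBIC)
cv2.imwrite('pics/c10.png',np.hstack([A,B])[:,:800])
print(A.shape,B.shape)
print([w for w in wax(s,(225,270,345,400))])
E
```

```text
[ 0.49213013 -0.30533043  0.12872659] 3.4603119865733833 [-0.37447583 -0.27416944 -2.35979505] [  8.5  27.6  25.4 104.9 -14.9  50.8  44.3]
(450, 480, 3) (450, 422, 3)
[([1, 3, 3, 2, 5], [226.8, 273.4]), ([9, 3, 2, 7, 8], [234.5, 276.0]), ([101, 3, 3, 3, 6], [326.7, 274.2]), ([31, 5, 45, 8, 109], [281.6, 278.8]), ([3, 16, 4, 6, 14], [229.6, 288.8]), ([58, 17, 9, 7, 56], [286.9, 289.9]), ([103, 19, 6, 5, 20], [330.4, 290.8]), ([8, 20, 3, 2, 5], [234.2, 290.4]), ([24, 22, 4, 3, 7], [250.9, 292.7]), ([8, 24, 4, 3, 8], [234.4, 295.0]), ([99, 25, 7, 3, 9], [326.9, 295.7]), ([114, 27, 2, 3, 5], [339.4, 297.8]), ([117, 27, 3, 2, 5], [342.8, 297.6]), ([2, 28, 6, 4, 14], [229.0, 299.3]), ([16, 28, 3, 3, 5], [242.2, 299.2]), ([109, 28, 3, 2, 5], [334.8, 298.4]), ([97, 30, 5, 5, 11], [324.2, 302.0]), ([55, 33, 23, 26, 229], [292.9, 319.0]), ([102, 34, 3, 3, 5], [328.0, 305.0]), ([118, 35, 2, 3, 5], [343.6, 306.2]), ([53, 37, 8, 11, 58], [281.4, 312.0]), ([110, 37, 3, 4, 5], [336.0, 308.4]), ([113, 49, 6, 4, 15], [340.6, 320.9]), ([114, 55, 6, 6, 11], [341.5, 326.8]), ([117, 60, 3, 3, 7], [343.0, 331.0]), ([113, 64, 3, 4, 7], [339.0, 335.6]), ([69, 127, 2, 3, 5], [294.6, 398.2])]
```

```bash
python3 - <<'E'
from h import *
t=load('top10');s=load('side10')
p=np.array([.4921,-.3053,.1287]);a=np.deg2rad(3.46-90);u=np.array([np.cos(a),np.sin(a),0]);v=np.array([-u[1],u[0],0])
zt=.1287-.0063+.02
C=[p*[1,1,0]+[0,0,zt]+u*i*.073+v*j*.032 for i,j in((1,1),(1,-1),(-1,-1),(-1,1))]
C+=[p*[1,1,0]+[0,0,zt-.02]+u*.073+v*j*.032 for j in(1,-1)]
def crop(d,x0,y0,x1,y1,k):
    im=cv2.resize(d['frame'][y0:y1,x0:x1,::-1],None,fx=k,fy=k,interpolation=cv2.INTER_CUBIC)
    for q in proj(d,C): 
        w=(q-[x0,y0]+.5)*k-.5; print(w.round(0)); cv2.circle(im,tuple(int(round(z)) for z in w),2,(0,0,255),-1)
    return im
B=crop(s,225,265,345,385,4.5);A=crop(t,415,220,545,490 if 0 else 355,2.0)
A=cv2.copyMakeBorder(A,0,B.shape[0]-A.shape[0],0,0,0)
cv2.imwrite('pics/c11.png',np.hstack([B,A]))
E
```

```text
[400. 272.]
[241. 292.]
[192.  60.]
[337.  44.]
[400. 308.]
[242. 328.]
[211.  62.]
[227. 129.]
[ 72. 152.]
[58. 85.]
[203.  67.]
[219. 132.]
```

View pics/c11.png

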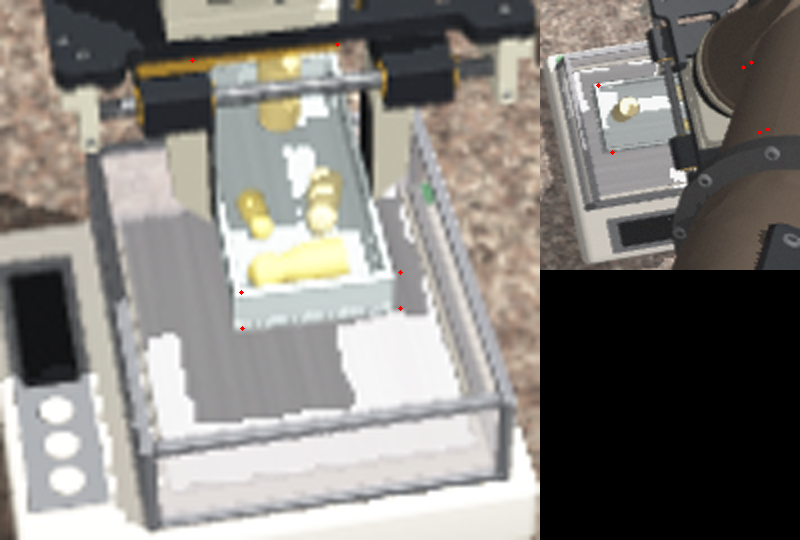

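c11 shows the tray hanging inside the shield outline. The sprue stands at (625,107) in the top inset and all three figures are in the tray. The predicted tray corners match the top view within 1 px and sit about 8 px right in the side view, which is a 4 mm side-camera x bias. So the scale centre is about (0.492, -0.315). I'll shift y by -10 mm and descend.

>>> servo_tool --steps '[[[-1,0,-0.003,0,0.3],[-1,0,-0.007,-0.002,0.3],[-1,0,-0.01,-0.006,0.3],[-1,0,-0.01,-0.012,0.3],[-1,0,-0.01,-0.018,0.3]]]'

```text
clock: 16.4
ee_pos: [0.4919, -0.3159, 0.1101]
orientation: [[-0.065, 0.998, -0.0], [0.998, 0.065, -0.0], [-0.0, -0.0, -1.0]]
contact_force: [0.4, 0.6, -2.1]
grip_width: 0.0635
gripper_force: 40.0
```

>>> servo_tool --steps '[[[-1,0,0,-0.006,0],[-1,0,0,-0.012,0],[-1,0,0,-0.018,0],[-1,0,0,-0.023,0],[-1,0,0,-0.028,0]]]'

```text
clock: 16.82
ee_pos: [0.492, -0.3154, 0.0821]
orientation: [[-0.065, 0.998, -0.0], [0.998, 0.065, 0.0], [0.0, -0.0, -1.0]]
contact_force: [0.2, 0.3, -2.1]
grip_width: 0.0639
gripper_force: 40.0
```

>>> servo_tool --steps '[[[-1,0,0,-0.004,0],[-1,0,0,-0.007,0],[-1,0,0,-0.01,0],[-1,0,0,-0.012,0],[-1,0,0,-0.014,0]]]'

```text
clock: 17.23
ee_pos: [0.4921, -0.3156, 0.0687]
orientation: [[-0.065, 0.998, 0.0], [0.998, 0.065, -0.0], [-0.0, 0.0, -1.0]]
contact_force: [0.9, -1.1, -2.4]
grip_width: 0.0634
gripper_force: 40.0
```

>>> servo_tool --steps '[[[-1,0,0,-0.001,0],[-1,0,0,-0.002,0],[-1,0,0,-0.0025,0],[-1,0,0,-0.0025,0]]]'

```text
clock: 17.57
ee_pos: [0.492, -0.3155, 0.0663]
orientation: [[-0.065, 0.998, 0.0], [0.998, 0.065, -0.0], [-0.0, 0.0, -1.0]]
contact_force: [-0.1, 0.1, -2.0]
grip_width: 0.0637
gripper_force: 40.0
```

>>> servo_tool --steps '[[[-1,0,0,-0.0005,0],[-1,0,0,-0.001,0],[-1,0,0,-0.0015,0],[-1,0,0,-0.002,0],[-1,0,0,-0.0025,0]]]'

```text
clock: 17.98
ee_pos: [0.492, -0.3156, 0.0638]
orientation: [[-0.065, 0.998, 0.0], [0.998, 0.065, -0.0], [-0.0, 0.0, -1.0]]
contact_force: [0.3, 0.2, -2.0]
grip_width: 0.0635
gripper_force: 40.0
```

>>> servo_tool --steps '[[[-1,0,0,-0.0005,0],[-1,0,0,-0.001,0],[-1,0,0,-0.0015,0],[-1,0,0,-0.0015,0],[-1,0,0,-0.0015,0]]]'

```text
clock: 18.4
ee_pos: [0.492, -0.3155, 0.0623]
orientation: [[-0.065, 0.998, 0.0], [0.998, 0.065, 0.0], [0.0, 0.0, -1.0]]
contact_force: [-0.0, -0.2, 0.2]
grip_width: 0.0638
gripper_force: 40.0
```

```bash
python3 - <<'E'
from h import *
print(np.mean([[*observe()['contact_force'],observe()['ee_pos'][2]] for i in range(1)],0))
for i in range(4): get_image('side'); o=observe(); print(np.round(o['contact_force'],2),np.round(o['torque'],3),o['ee_pos'][2])
E
```

```text
[-0.01472012 -0.15316709  0.15724     0.06232118]
[-0.99  0.97 -0.04] [-0.042  0.124 -0.03 ] 0.06232265505160835
[-0.27  1.03 -0.77] [-0.037  0.128  0.005] 0.06233917871818172
[-0.18  1.09 -0.06] [-0.02   0.116  0.002] 0.062339416886254495
[-1.18  0.92 -0.39] [-0.01   0.146 -0.017] 0.06232987598832337
```

Almost the whole weight is on the plate, with about 0.2 N left to transfer. I'll ease down 0.3 mm, then open gently and only partly.

>>> servo_tool --steps '[[[-1,0,0,-0.0003,0],[-1,0,0,-0.0003,0],[0.45,0,0,-0.0003,0],[0.45,0,0,-0.0003,0],[0.55,0,0,-0.0003,0]]]' --newtons 10

```text
clock: 19.02
ee_pos: [0.4921, -0.3157, 0.0621]
orientation: [[-0.065, 0.998, 0.0], [0.998, 0.065, -0.0], [-0.0, 0.0, -1.0]]
contact_force: [-0.2, -0.5, -0.1]
grip_width: 0.0693
gripper_force: 0.0
```

>>> servo_tool --steps '[[[0.6,0,0,0,0],[0.6,0,0,0,0],[0.6,0,0,0,0],[0.6,0,0,0.003,0],[0.6,0,0,0.01,0]]]'

```text
clock: 19.43
ee_pos: [0.4915, -0.3152, 0.0716]
orientation: [[-0.065, 0.998, -0.001], [0.998, 0.065, 0.001], [0.001, -0.001, -1.0]]
contact_force: [0.1, -0.2, -0.4]
grip_width: 0.0735
gripper_force: 0.0
```

>>> servo_tool --steps '[[[0.6,0,0,0.012,0],[0.6,0,0,0.03,0],[0.6,0,0,0.05,0],[0.6,0,0,0.08,0],[0.6,0,0,0.11,0]]]'

```text
clock: 19.85
ee_pos: [0.4915, -0.3155, 0.184]
orientation: [[-0.065, 0.998, -0.0], [0.998, 0.065, -0.0], [-0.0, -0.0, -1.0]]
contact_force: [-0.1, -0.3, 0.6]
grip_width: 0.0732
gripper_force: 0.0
```

>>> servo_tool --steps '[[[0.6,-0.01,0.03,0.03,0],[0.6,-0.03,0.06,0.05,0],[0.6,-0.05,0.09,0.07,0],[0.6,-0.07,0.125,0.08,0],[0.6,-0.09,0.16,0.08,0]]]'

```text
clock: 20.27
ee_pos: [0.4021, -0.1554, 0.2651]
orientation: [[-0.064, 0.998, 0.005], [0.998, 0.064, -0.001], [-0.001, 0.005, -1.0]]
contact_force: [0.0, 1.7, 1.2]
grip_width: 0.0736
gripper_force: 0.0
```

>>> servo_tool --steps '[[[0.6,0,0.035,0,0],[0.6,0,0.07,0,0],[0.6,0,0.105,0,0],[0.6,0,0.14,0,0],[0.6,0,0.15,0,0]]]'

```text
clock: 20.68
ee_pos: [0.4017, -0.0009, 0.2632]
orientation: [[-0.07, 0.998, 0.002], [0.998, 0.07, 0.002], [0.002, 0.002, -1.0]]
contact_force: [0.6, -0.6, -1.0]
grip_width: 0.0736
gripper_force: 0.0
```

```bash
python3 - <<'E'
from wax import *
o=observe(); print(o['ee_pos'],o['grip_width'],o['contact_force'])
t=shot('top','top12');s=shot('side','side12');t0=load('top0');s0=load('side0')
print([w for w in wax(t,(430,235,530,320))]);print([w for w in wax(s,(240,290,340,380))])
for p in [(.492,-.3155,.03+.057)]: print(proj(t,p),proj(s,p))
# what changed vs start
for a,b,n in((t,t0,'top'),(s,s0,'side')):
    m=(np.abs(a['frame'].astype(int)-b['frame']).sum(2)>60).astype(np.uint8)
    m=cv2.morphologyEx(m,cv2.MORPH_OPEN,np.ones((2,2)))
    k,_,st,c=cv2.connectedComponentsWithStats(m); print(n,[st[i].tolist() for i in range(1,k) if st[i][4]>15])
E
```

```text
[ 0.40172417 -0.0008632   0.26322062] 0.07356526655065877 [ 0.63955092 -0.57700162 -1.00843432]
[([66, 32, 12, 20, 148], [502.1, 276.0]), ([46, 34, 14, 6, 28], [481.0, 273.1]), ([22, 46, 5, 3, 5], [454.0, 282.2]), ([50, 48, 12, 7, 51], [485.2, 285.8])]
[([89, 0, 4, 4, 11], [330.3, 291.7]), ([86, 5, 4, 2, 5], [327.2, 295.4]), ([2, 8, 2, 3, 6], [242.5, 299.0]), ([83, 11, 3, 3, 8], [324.1, 301.9]), ([43, 14, 9, 19, 150], [287.1, 313.2]), ([54, 43, 6, 13, 26], [295.3, 340.2]), ([39, 47, 8, 11, 57], [282.4, 341.7]), ([41, 57, 22, 12, 178], [292.4, 353.1])]
[[482.403713  277.6305709]] [[290.13184715 325.68039527]]
top [[245, 245, 199, 235, 21740], [282, 247, 14, 3, 30], [493, 260, 25, 30, 171], [472, 264, 13, 5, 38], [447, 266, 24, 6, 79], [495, 269, 14, 21, 201], [437, 271, 78, 33, 373], [474, 271, 16, 7, 48], [387, 276, 6, 11, 36], [446, 278, 12, 13, 92], [479, 284, 14, 8, 70], [352, 300, 12, 12, 70], [309, 307, 7, 4, 18], [364, 309, 4, 6, 19], [314, 311, 10, 8, 42], [201, 329, 39, 16, 161], [317, 333, 7, 7, 26], [203, 336, 9, 4, 18], [180, 341, 9, 4, 19], [399, 343, 11, 12, 55], [168, 344, 33, 13, 113], [292, 359, 4, 4, 16], [298, 361, 8, 7, 32], [276, 432, 20, 41, 500], [372, 454, 9, 9, 50]]
side [[0, 0, 91, 233, 11508], [134, 0, 52, 94, 2859], [174, 0, 105, 171, 7415], [8, 109, 51, 71, 771], [222, 141, 8, 4, 20], [208, 159, 9, 14, 45], [22, 168, 34, 29, 712], [58, 173, 2, 16, 32], [240, 190, 7, 14, 32], [242, 204, 10, 17, 57], [305, 209, 6, 4, 19], [32, 217, 14, 5, 48], [49, 216, 20, 11, 120], [293, 219, 29, 41, 993], [198, 232, 50, 32, 891], [97, 239, 43, 24, 693], [11, 243, 15, 30, 146], [28, 255, 12, 7, 27], [8, 278, 14, 7, 63], [269, 305, 32, 19, 285], [268, 315, 11, 47, 159], [299, 318, 8, 19, 69], [279, 338, 8, 11, 59], [282, 345, 22, 15, 191], [308, 349, 4, 8, 26], [155, 399, 20, 14, 239]]
```

All four waxes are in the tray, the tray is released on the plate, and the images show no change at the tape roll, the cube mould or the cup. Handing in.

```bash
python3 -c "
from plant import close_job
print(close_job())"
```

```text
the job is handed in; nothing more can be done
None
```

The job is handed in: the sprue is out of the mould and standing upright in the tray with the three figures, the rod is back on the bench, and the tray is released near the middle of the weighing plate (centring good to about 3 mm, by my estimate), with no sign of a knock to the shield and the tape roll, cube mould and cup unmoved.

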